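# Nest the empty parts cups by shape for the washer

### The job

The empty parts cups are going to the washer: nest the loose round tapered blue cup in the round tapered cup that stands in the grey tray, and the loose square cup in the square one there, each pushed fully home and upright, with the tray's two cups still standing on the tray floor. Set them down gently rather than dropping them. The straight-sided round cup nests with nothing: leave it standing where it is.

Things in the scene. Friction and masses are not known exactly. Their poses are not given: they have to be found in the camera images.
- round_loose: Round tapered cup on the bench left of the tray. Blue, loose, ~120 g, open top, 70 mm high. Top 25 mm: straight collar 62 mm wide; below it the body tapers from 53 to 38 mm at the foot. Wall 2 mm, mouth 57 mm inside. In its like, its shoulder rests on the other's rim: underside 25 mm above the other's, collar clear above, 2 mm side play. Origin: centre of the underside; z up its axis.
- round_base: Round tapered cup standing in the tray, same kind as round_loose, which goes into it. Blue, loose, ~120 g, open top, 70 mm high. Top 25 mm: straight collar 62 mm wide; below it the body tapers from 53 to 38 mm at the foot. Wall 2 mm, mouth 57 mm inside. Origin: centre of the underside; z up its axis.
- square_loose: Square tapered cup on the bench left of the tray. Blue, loose, ~120 g, open top, 70 mm high. Top 25 mm: straight collar 58 mm wide; below it the body tapers from 49 to 34 mm at the foot. Wall 2 mm, mouth 53 mm inside. x, y square to its 4 like sides; nests only with sides parallel. Seats 25 mm above the other, like the round ones. Origin: centre of the underside; z up its axis.
- square_base: Square tapered cup in the tray, for square_loose. Blue, loose, ~120 g, open top, 70 mm high. Top 25 mm: straight collar 58 mm wide; below it the body tapers from 49 to 34 mm at the foot. Wall 2 mm, mouth 53 mm inside. x, y square to its 4 like sides; nests only with sides parallel. Origin: centre of the underside; z up its axis.
- straight_cup: Straight-sided round cup on the bench left of the tray, to be left alone. Blue, loose, ~120 g, open top, 70 mm high. 62 mm across at the collar (top 25 mm), 60 mm from there to the foot, so its inside is wide right to the floor (a tapered cup shows a small floor). Origin: centre of the underside; z up its axis.
- tray: Shallow grey metal tray, 200 x 300 mm, walls 32 mm high, floor 2 mm thick; it is fixed to the bench. The two cups to nest into stand in it. Origin: centre of its underside; x along its short side, y along its long side, z up.
Things that resemble listed ones, but are neither listed nor needed, are in the scene too. Leave any yellow look-alike of the round_loose alone. What is shaped like the round_base but red is not meant.

How it is judged:
By the outcome, as a careful person would: the job done as asked, in the order asked, and still so for the second after the job is handed in, with the robot touching nothing.
It also fails if it takes over 54 s, if anything falls off the work surface, if the arm or the gripper's body presses on something with over 40 N, if the wrist force passes 120 N, or if a joint passes its speed limit or range.

### The arm

A 7-joint arm with a two-finger parallel gripper is mounted at the origin on the work surface; the furniture and walls round the work are solid. World frame = base frame: x ahead of the robot, y to its left, z up, the work surface at z = 0. Lengths are in m, angles in rad, forces in N, time in s.
With the tool pointing down it reaches from about 0.425 to 0.925 m from the base axis. Payload 6.8 kg.
Tool frame: the origin (TCP) lies midway between the tips of the shut fingers; the grasp point (between the pads) lies 19 mm behind it; z points along the fingers, y is the direction in which the jaws open and shut (so a half turn about z gives the same grasp; the last joint's range is limited). The gripper opens to 85 mm and grips with 20 to 120 N. Pads are 22 mm wide; open, the fingers measure 114 mm over their backs; the gripper's body (76 mm by 85 mm) begins 54 mm behind the grasp point. The pads swing forward as they close: fully open they stand 13 mm farther back than shut.
Start: joints at [-1.435, 0.477, 0.022, 1.555, -0.011, 1.109, -0.083], TCP at [0.163, 0.655, 0.231] pointing down, gripper open.
Joint ranges: [-2.96, 2.96], [-0.34, 2.1], [-1.41, 1.46], [0.24, 2.44], [-1.37, 4.51], [0.17, 1.92], [-2.96, 2.96]. Speed limits (rad/s): [2.39, 2.39, 3.14, 3.14, 3.14, 3.14, 3.14].

### API

Orientations are given as a unit quaternion [w, x, y, z].
In Python, from station import status, eyes, workorder gives the robot as it stands. The module is installed in compiled form; this text tells all that it offers.
- The arm moves only by the shell command python3 -m jog 'ROWS' [FORCE]. ROWS is text: rows parted by semicolons, each of 7 numbers parted by spaces: the shift along the tool's x, y, z in m, then the turn, a rotation vector about the tool's x, y, z in degrees, then the finger opening in m, from 0 to 0.0854. In form: dx dy dz rx ry rz jaw; .... A call has 1 to 5 rows; each row is the pose to reach, as a shift and turn from the pose commanded when the call began, along the tool's axes at that moment; what a row does not reach only later rows make up. A row lasts 1/10 s, in which the tool goes at most 50 mm and 8.59 degrees, less where a joint would pass 70% of its speed; a pose out of reach is approached as far as the arm can. A call with a gripper value outside its range is refused whole. The fingers move at their own pace and stop on an object; FORCE is the grip in N (left out, the last holds). Time passes only in rows, so rows that repeat a pose let the fingers close. It gives the time, the measured TCP pose, the force and the opening at its end, in the units of the state.
- status.get_obs(): the state, without advancing time (a new reading comes with each control period).
- eyes.read_camera(name): name is "side" or "top" or "wrist"; returns a dict with "image" (480x640x3 uint8, red, green, blue), "intrinsics" (3x3 intrinsics, pixels), "k1" (the pictures are not rectified: a ray, as slopes to the right and down, at radius r is drawn at 1 + k1 r^2 times it, then the intrinsics apply), "position" and "orientation" of the camera in the world. Camera axes: x right, y up, looking along -z (the intrinsics and any distortion apply to the point x, -y, -z); pixel columns grow to the right and rows downward; lengths in m; the calibration is good to about 2 mm. A picture is of the moment at which its call begins. There is no depth.
- workorder.hand_in(): hands the job in, once; it reports no verdict.
The state is a dict: "t": time; "q": joint angles; "joint_vel": joint speeds; "joint_torque": joint torques, N m; "eef_pos": TCP position; "tool_rot": TCP orientation; "contact_force": force on the tool from outside, world axes, zero at the start; "torque": the same for the moment, N m; "gripper_width": opening from 0.0 (shut) to 1.0 (fully open).
Only numpy, scipy, OpenCV 4.12 (cv2) and the standard library are available. Lean on these libraries where they do the work, as an engineer would, in place of code of your own. Each camera call takes 0.05 s, during which the arm holds its last target.

## Working session

There is one attempt and no reset: what is moved stays moved. The work goes in short steps, Python scripts to look and compute and a shell command to move; the robot and the scene stay as the last step left them, time stands still between calls to the robot, and variables do not carry over. Pictures are saved under pics/ and viewed, and the job is handed in when it is done.

```bash
mkdir -p pics; ls
python3 - <<'E'
from station import status, eyes
import cv2
o=status.get_obs(); print(o)
for n in ("side","top","wrist"):
    c=eyes.read_camera(n); cv2.imwrite(f"pics/{n}0.png",c["image"][:,:,::-1])
    print(n,c["intrinsics"].tolist(),c["k1"],c["position"],c["orientation"])
E
```

```text
pics
{'t': 0.0, 'q': array([-1.4351256 ,  0.47778675,  0.02233436,  1.5564263 , -0.01150138,
        1.10932438, -0.08312999]), 'joint_vel': array([-5.37012959e-05,  7.78928458e-05, -1.35814362e-03, -5.56851390e-04,
       -6.31774279e-04, -7.34893918e-04, -6.88325852e-04]), 'joint_torque': array([-4.03893519e-04, -5.96464562e+01,  1.60796039e+00, -2.81188738e+01,
        1.25169702e-02,  9.50303511e-03,  3.22928167e-05]), 'eef_pos': array([0.16278901, 0.65447141, 0.2303452 ]), 'tool_rot': array([-4.51623183e-05,  1.21585720e-01,  9.92580519e-01, -9.07225920e-04]), 'contact_force': array([ 0.06875048, -0.19639538, -0.34720804]), 'torque': array([-0.01780941, -0.04657049, -0.01540343]), 'gripper_width': 1.0020085238628877}
side [[515.5644905737825, 0.0, 312.57088495294374], [0.0, 515.5644905737825, 241.4145993308913], [0.0, 0.0, 1.0]] 0.005106148900898414 [0.43192574 0.85136573 0.64389122] [-0.0359263  -0.01742296  0.45980072  0.88712403]
top [[608.7020229359553, 0.0, 329.5347365347032], [0.0, 608.7020229359553, 243.87335038281157], [0.0, 0.0, 1.0]] -0.139608700200014 [0.32791356 0.01656108 1.29706104] [ 0.71323856  0.04946529 -0.04596744 -0.69766105]
wrist [[429.2494448514711, 0.0, 317.22595407501274], [0.0, 429.2494448514711, 240.83046558952648], [0.0, 0.0, 1.0]] -0.01844737758844002 [0.08540745 0.67446429 0.37301778] [ 0.77783969 -0.12416769 -0.09634307  0.60849472]
```

View pics/top0.png

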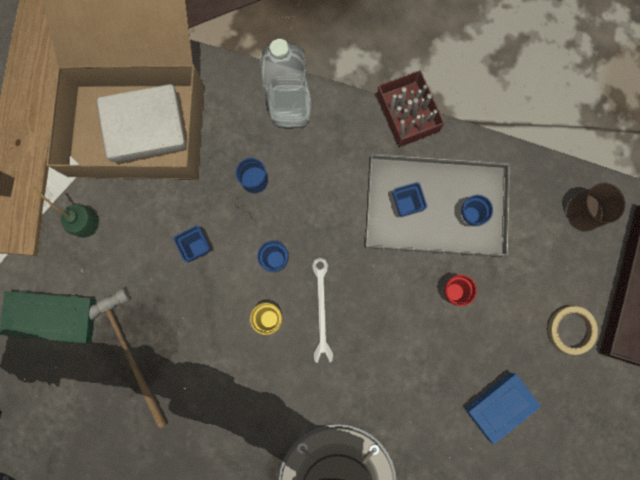

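View pics/side0.png

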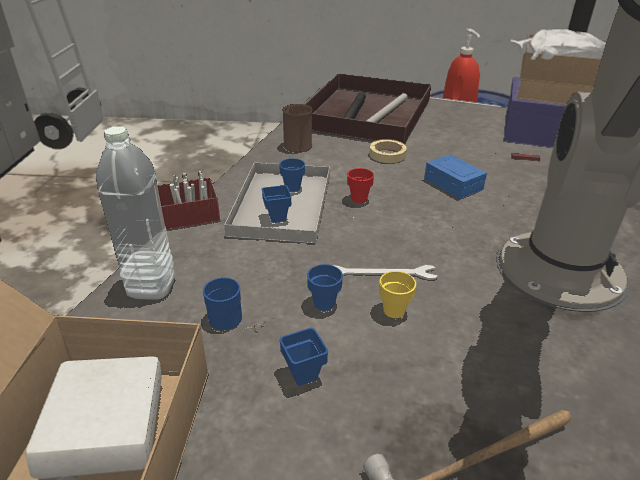

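View pics/wrist0.png

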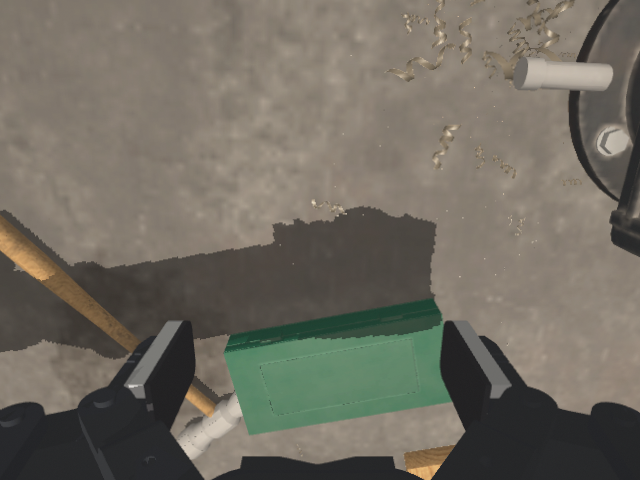

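Top view: three blue cups are loose. (252,175) has straight sides and a wide floor, so it is straight_cup. (273,256) is round with a small floor, so it is round_loose. (193,243) is square_loose. In the tray, the square cup is at (408,200) and the round one at (476,210). Yellow (266,318) and red (459,290) are decoys. I'll confirm with a crop and measure.

```bash
cat > h.py <<'E'
import numpy as np, cv2
from station import status, eyes
from scipy.spatial.transform import Rotation as R
def rot(q): return R.from_quat([q[1],q[2],q[3],q[0]]).as_matrix()
def cast(c,uv,z):
    K=c["intrinsics"];uv=np.atleast_2d(np.asarray(uv,float))
    p=cv2.undistortPoints(uv[:,None,:],K,np.array([c["k1"],0,0,0,0.]))[:,0]
    d=np.c_[p[:,0],-p[:,1],-np.ones(len(p))]@rot(c["orientation"]).T
    P=np.asarray(c["position"]); return P+d*((z-P[2])/d[:,2])[:,None]
def proj(c,X):
    X=np.atleast_2d(X); p=(X-c["position"])@rot(c["orientation"])
    s=np.c_[p[:,0]/-p[:,2],-p[:,1]/-p[:,2]]; s=s*(1+c["k1"]*(s**2).sum(1))[:,None]
    K=c["intrinsics"];return s*K[0,0]+[K[0,2],K[1,2]]
def bluemask(im):
    h=cv2.cvtColor(im,cv2.COLOR_RGB2HSV)
    return cv2.inRange(h,(100,110,30),(125,255,255))
def blobs(im,amin=300):
    m=bluemask(im)
    cs,_=cv2.findContours(m,cv2.RETR_EXTERNAL,cv2.CHAIN_APPROX_NONE)
    return [c[:,0] for c in cs if cv2.contourArea(c)>amin]
E
python3 - <<'E'
from h import *
c=eyes.read_camera("top");im=c["image"]
for b in blobs(im):
    (u,v),(w,h),a=cv2.minAreaRect(b.astype(np.float32))
    X=cast(c,b,.07)[:,:2]*1000
    (cx,cy),(w,h),a=cv2.minAreaRect(X.astype(np.float32)); cc,r=cv2.minEnclosingCircle(X.astype(np.float32))
    print("px %.0f %.0f | rect %.1f %.1f size %.1f %.1f ang %.1f | circ %.1f %.1f r %.1f"%(u,v,cx,cy,w,h,a,*cc,r))
crops=[cv2.resize(im[v-30:v+30,u-40:u+40],None,fx=5,fy=5,interpolation=cv2.INTER_CUBIC) for u,v in((252,175),(273,256),(408,200),(476,210))]
cv2.imwrite("pics/crop.png",np.vstack([np.hstack(crops[:2]),np.hstack(crops[2:])])[:,:,::-1])
E
```

```text
px 502 407 | rect 172.2 -329.6 size 92.4 124.0 ang 38.4 | circ 172.1 -330.0 r 75.0
px 272 256 | rect 467.3 139.9 size 59.6 58.9 ang 46.6 | circ 467.7 139.2 r 30.9
px 192 244 | rect 489.2 306.9 size 60.1 58.9 ang 28.1 | circ 489.2 307.8 r 38.5
px 476 210 | rect 572.0 -277.7 size 58.9 61.4 ang 1.4 | circ 571.3 -278.1 r 31.8
px 409 199 | rect 591.4 -137.1 size 56.6 57.4 ang 17.6 | circ 591.6 -137.2 r 37.9
px 253 175 | rect 636.6 187.7 size 72.9 59.0 ang 46.3 | circ 636.6 187.8 r 37.2
```

View pics/crop.png

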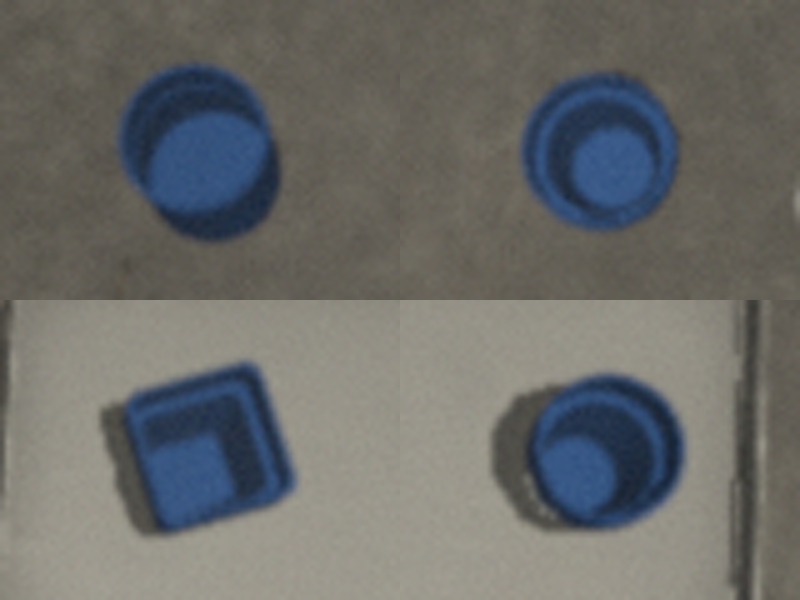

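Candidates confirmed: the crop at (273,256) shows a small inner floor, so the cup is tapered. (252,175) has a wide floor and is left alone. Next I move over round_loose.

```bash
python3 -m jog '-.034 -.035 0 0 0 0 .0854; -.068 -.070 0 0 0 0 .0854; -.102 -.105 0 0 0 0 .0854; -.136 -.140 0 0 0 0 .0854; -.170 -.175 0 0 0 0 .0854' 30; python3 -m jog '-.034 -.035 0 0 0 0 .0854; -.068 -.070 0 0 0 0 .0854; -.102 -.105 0 0 0 0 .0854; -.136 -.140 0 0 0 0 .0854; -.170 -.175 0 0 0 0 .0854';python3 -m jog '-.034 -.035 0 0 0 0 .0854; -.068 -.070 0 0 0 0 .0854; -.080 -.076 0 0 0 0 .0854; -.080 -.076 0 0 0 0 .0854; -.080 -.076 0 0 0 0 .0854'
cat > look.py <<'E'
from h import *
import sys
c=eyes.read_camera("wrist");o=status.get_obs();im=c["image"]
cv2.imwrite("pics/"+sys.argv[1],im[:,:,::-1])
T=rot(o["tool_rot"]); print(o["t"],o["eef_pos"].round(4),"tool x",T[:,0].round(3),"z",T[:,2].round(3),"F",o["contact_force"].round(1),o["gripper_width"])
z=float(sys.argv[2])
for b in blobs(im,2000):
    X=cast(c,b,z)[:,:2]*1000
    (cx,cy),(w,h),a=cv2.minAreaRect(X.astype(np.float32)); cc,r=cv2.minEnclosingCircle(X.astype(np.float32))
    print("px %s | rect %.1f %.1f size %.1f %.1f ang %.1f | circ %.1f %.1f r %.1f"%(b.mean(0).round(),cx,cy,w,h,a,*cc,r))
E
python3 look.py w1.png .07
```

```text
t: 0.7
eef_pos: [0.2864, 0.4423, 0.2313]
tool_rot: [0.0, 0.122, 0.993, 0.0]
contact_force: [0.9, -0.0, -0.1]
gripper_width: 1.002
t: 1.2
eef_pos: [0.409, 0.2315, 0.2315]
tool_rot: [0.0, 0.122, 0.993, 0.0]
contact_force: [0.8, 0.6, 0.1]
gripper_width: 1.003
t: 1.7
eef_pos: [0.4673, 0.1407, 0.2311]
tool_rot: [-0.0, 0.122, 0.993, 0.0]
contact_force: [-0.8, 0.2, -0.3]
gripper_width: 1.0
1.75 [0.467  0.1414 0.2311] tool x [-0.971  0.24   0.001] z [-0.001  0.    -1.   ] F [-0.5 -0.1 -0.2] 0.9974048174787055
px [ 59. 391.] | rect 566.9 -110.4 size 35.3 87.0 ang 17.8 | circ 564.7 -111.4 r 44.8
px [418. 374.] | rect 620.6 189.1 size 100.5 50.3 ang 1.8 | circ 620.5 193.4 r 50.5
px [320. 211.] | rect 465.3 144.2 size 62.2 64.2 ang 48.7 | circ 464.7 143.7 r 32.5
px [548. 182.] | rect 483.0 307.6 size 71.7 62.1 ang 28.9 | circ 482.2 308.1 r 44.1
```

```bash
sleep 0.1
```

```text
(no output)
```

View pics/w1.png

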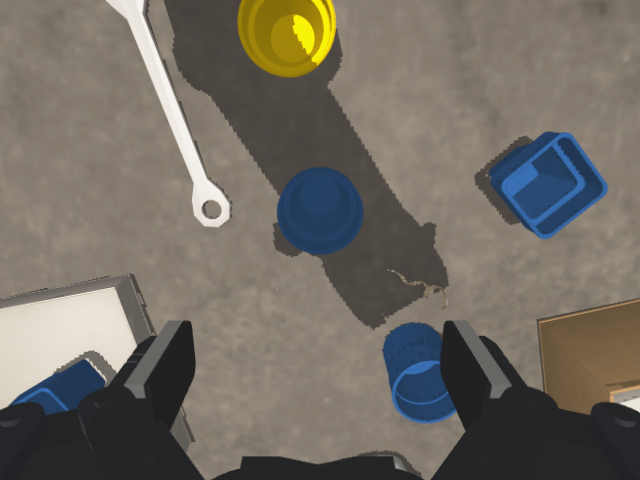

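Wrist view: round_loose rim centre at about (320,211), cast to (465,144); top gives (467,140). Both are within calibration, so I take (466,142). Next: descend, then grip the collar.

```bash
python3 -m jog '.001 .001 .045 0 0 0 .0854; .001 .001 .090 0 0 0 .0854; .001 .001 .135 0 0 0 .0854; .001 .001 .170 0 0 0 .0854; .001 .001 .189 0 0 0 .0854'; python3 -m jog '0 0 0 0 0 0 .070; 0 0 0 0 0 0 .055; 0 0 0 0 0 0 .05; 0 0 0 0 0 0 .05; 0 0 0 0 0 0 .05' 30
python3 look.py w2.png .07; python3 -c "
from h import *
c=eyes.read_camera('side');cv2.imwrite('pics/s2.png',c['image'][:,:,::-1])"
```

```text
t: 2.25
eef_pos: [0.4643, 0.1427, 0.0395]
tool_rot: [-0.002, 0.12, 0.993, -0.001]
contact_force: [-0.2, -0.2, -0.4]
gripper_width: 1.01
t: 2.75
eef_pos: [0.4674, 0.1419, 0.0432]
tool_rot: [0.001, 0.121, 0.993, 0.001]
contact_force: [-0.4, -0.9, -2.7]
gripper_width: 0.712
2.8 [0.4673 0.1417 0.043 ] tool x [-0.97   0.241 -0.001] z [ 0.001  0.001 -1.   ] F [-0.2 -1.1 -2.3] 0.7040597643847761
px [317. 350.] | rect 464.1 142.0 size 68.6 63.3 ang 15.2 | circ 462.3 143.8 r 36.2
```

View pics/s2.png

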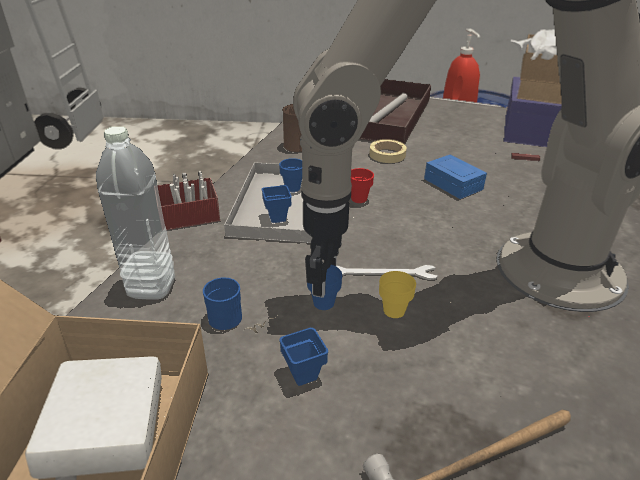

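View pics/w2.png

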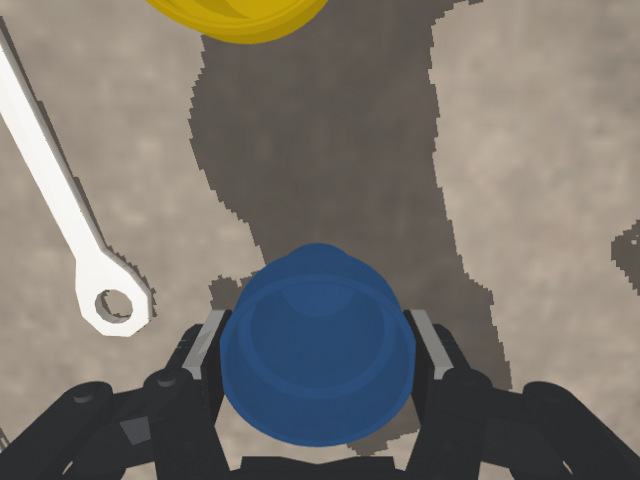

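Gripped (opening 60–61 mm, held collar visible at (317,350), centred between the pads). Next: lift and carry to a spot left of the target, to view both tray cups.

```bash
python3 -m jog '0 0 -.020 0 0 0 .05; 0 0 -.060 0 0 0 .05; 0 0 -.105 0 0 0 .05; 0 0 -.150 0 0 0 .05; 0 0 -.190 0 0 0 .05'; python3 -m jog '-.020 -.030 0 0 0 0 .05; -.045 -.068 0 0 0 0 .05; -.070 -.106 0 0 0 0 .05; -.095 -.144 0 0 0 0 .05; -.120 -.182 0 0 0 0 .05';  python3 -m jog '-.025 -.038 0 0 0 0 .05; -.045 -.068 0 0 0 0 .05; -.054 -.084 0 0 0 0 .05; -.054 -.084 0 0 0 0 .05; -.054 -.084 0 0 0 0 .05'
python3 look.py w3.png .072
```

```text
t: 3.35
eef_pos: [0.4669, 0.1412, 0.2347]
tool_rot: [0.0, 0.122, 0.993, 0.0]
contact_force: [0.9, 0.9, -1.4]
gripper_width: 0.707
t: 3.85
eef_pos: [0.5395, -0.0658, 0.2325]
tool_rot: [0.0, 0.121, 0.993, 0.0]
contact_force: [0.4, 0.6, -1.1]
gripper_width: 0.715
t: 4.35
eef_pos: [0.5711, -0.1584, 0.232]
tool_rot: [-0.0, 0.122, 0.993, 0.0]
contact_force: [-0.9, 0.6, -1.2]
gripper_width: 0.709
4.4 [ 0.5712 -0.1574  0.232 ] tool x [-0.971  0.24   0.001] z [-0.001  0.001 -1.   ] F [-0.4  0.6 -1.5] 0.70754909203702
px [169. 248.] | rect 569.9 -273.1 size 67.1 65.8 ang 76.0 | circ 568.5 -270.9 r 37.1
px [326. 322.] | rect 662.5 -186.3 size 163.7 228.0 ang 86.2 | circ 660.4 -172.9 r 119.7
```

```bash
sleep 0.1
```

```text
(no output)
```

View pics/w3.png

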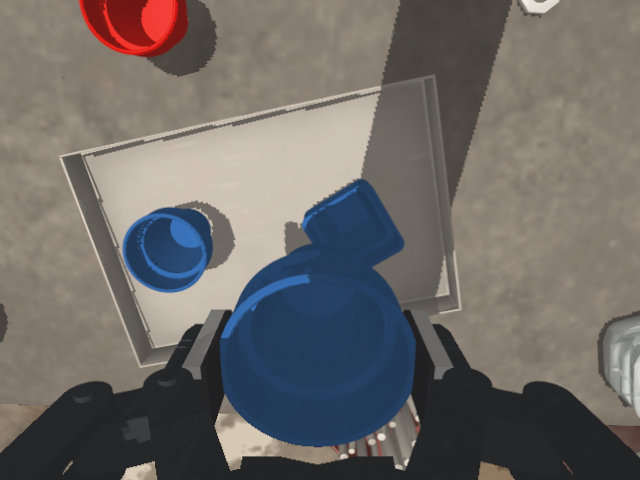

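```bash
cat >> h.py <<'E'
from scipy.optimize import least_squares
def rimfit(c,b,z,rad):
    "fit circle of known radius to contour points on the side away from the camera foot (true rim edge)"
    X=cast(c,b,z)[:,:2]*1000; m=(X.max(0)+X.min(0))/2
    d=m-np.asarray(c["position"])[:2]*1000; d/=np.linalg.norm(d)
    for _ in range(4):
        S=X[(X-m)@d>0.25*rad]
        f=least_squares(lambda p:np.hypot(*(S-p).T)-rad,m,loss="soft_l1",f_scale=.5); m=f.x
    return m,np.median(abs(f.fun)),len(S)
E
python3 - <<'E'
from h import *
c=eyes.read_camera("wrist");im=c["image"]
cv2.imwrite("pics/c3.png",cv2.resize(im[180:320,90:250],None,fx=4,fy=4)[:,:,::-1])
for b in blobs(im,2000):
    if b[:,0].mean()<250:
        for r in(31,): print("wrist base",rimfit(c,b,.072,r))
c=eyes.read_camera("top");im=c["image"];cv2.imwrite("pics/t3.png",im[:,:,::-1])
for b in blobs(im):
    m,e,n=rimfit(c,b,.072,31); print(b.mean(0).round(),m.round(1),e.round(2),n)
E
```

```text
wrist base (array([ 571.50837497, -276.21795226]), np.float64(0.203846481000852), 97)
[502. 407.] [ 177.1 -364.8] 3.4 39
[192. 244.] [490.8 306.4] 2.26 39
[406. 199.] [ 585.1 -124.6] 2.55 45
[252. 175.] [639.3 191.1] 0.83 35
```

View pics/c3.png

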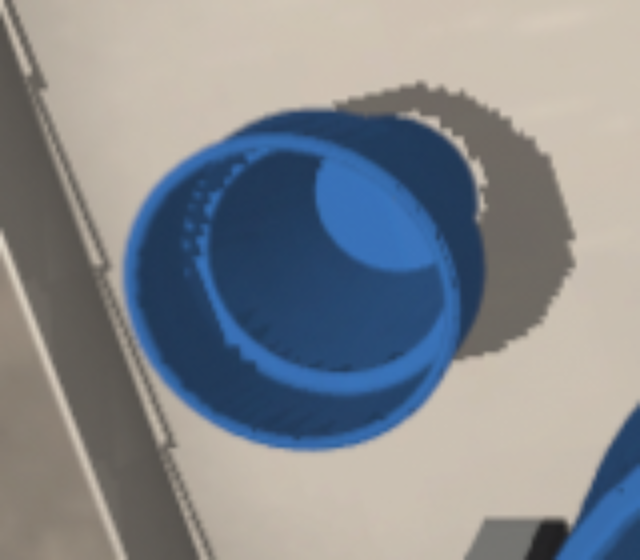

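View pics/t3.png

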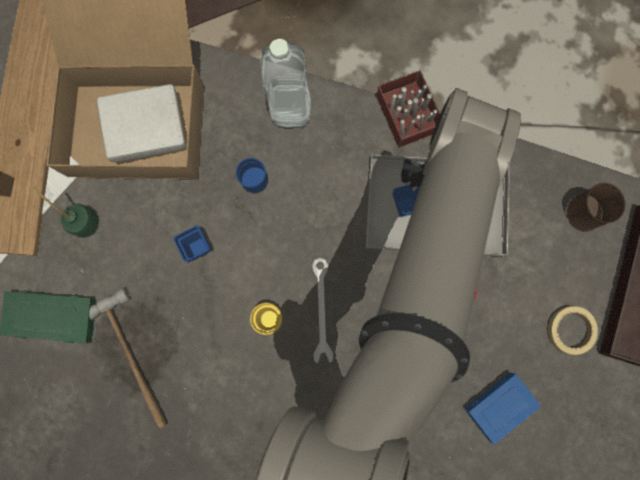

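Run:
```python
from h import *
c=eyes.read_camera("top"); c["image"]=cv2.imread("pics/top0.png")[:,:,::-1].copy()
for b in blobs(c["image"]):
    m,e,n=rimfit(c,b,.072 if b[:,0].mean()>350 else .07,31); print("top0",b.mean(0).round(),m.round(1),e.round(2),n)
c=eyes.read_camera("wrist");o=status.get_obs();im=c["image"]
m=bluemask(im)
# bottom arc of held rim: lowest blue pixel per column 240..395
pts=np.array([[u,np.where(m[350:,u])[0].max()+350] for u in range(250,388,3)],float)
zr=o["eef_pos"][2]+.027
X=cast(c,pts,zr)[:,:2]*1000
f=least_squares(lambda p:np.hypot(*(X-p).T)-31,X.mean(0)-[30,0])
T=rot(o["tool_rot"]); d=np.r_[f.x/1000,0]-o["eef_pos"]; print("held",f.x,abs(f.fun).mean(),"tcp",o["eef_pos"],"off tool",(d@T)*1000)
```

```text
top0 [502. 407.] [ 176.9 -365.4] 3.29 38
top0 [273. 256.] [466.8 138.6] 0.37 36
top0 [192. 244.] [491.2 306.8] 2.31 39
top0 [477. 210.] [ 571. -277.] 0.67 36
top0 [409. 199.] [ 589.3 -136.8] 1.98 45
top0 [252. 175.] [640.1 191.4] 0.7 34
held [ 571.05124389 -156.29923674] 0.0956262606987053 tcp [ 0.57159068 -0.15717832  0.23232073] off tool [  0.69378072   0.56727185 232.32128821]
```

Target from wrist (571.5,−276.2), from top (571.0,−277.0). The held cup sits within 1 mm of the TCP. Now over and down to just above the mouth.

```bash
python3 -m jog '-.010 -.040 0 0 0 0 .05; -.022 -.085 0 0 0 0 .05; -.029 -.116 .02 0 0 0 .05; -.029 -.116 .06 0 0 0 .05; -.029 -.116 .095 0 0 0 .05';  python3 -m jog '0 0 0 0 0 0 .05;0 0 0 0 0 0 .05'
python3 look.py w4.png .072; python3 -c "
from h import *
c=eyes.read_camera('side');cv2.imwrite('pics/s4.png',cv2.resize(c['image'][100:260,200:400],None,fx=3.5,fy=3.5)[:,:,::-1])"
```

```text
t: 5.1
eef_pos: [0.5716, -0.2791, 0.1364]
tool_rot: [0.001, 0.122, 0.992, -0.0]
contact_force: [0.6, 0.5, -2.6]
gripper_width: 0.71
t: 5.3
eef_pos: [0.572, -0.2776, 0.1377]
tool_rot: [-0.0, 0.121, 0.993, 0.0]
contact_force: [-0.0, -0.9, -0.9]
gripper_width: 0.711
5.35 [ 0.5728 -0.2782  0.139 ] tool x [-0.971  0.241 -0.002] z [ 0.002 -0.001 -1.   ] F [ 0.2  0.2 -0.9] 0.7103110280637389
px [317. 329.] | rect 615.5 -295.1 size 148.1 113.3 ang 10.4 | circ 612.6 -287.2 r 77.1
px [579. 223.] | rect 585.0 -140.8 size 72.9 63.9 ang 17.6 | circ 586.9 -146.6 r 43.2
```

View pics/s4.png

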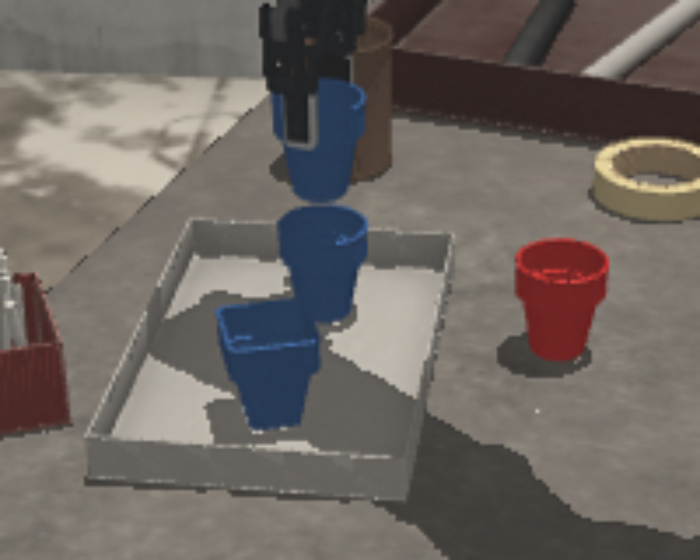

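View pics/w4.png

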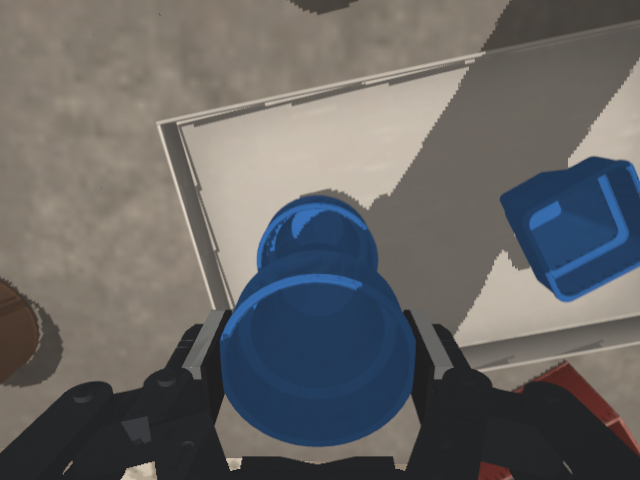

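Side: held cup at crop (322,140) is directly above the base mouth (322,220). Wrist: base rim centred at col 317, matching the tool axis. Lowering, then the final millimetres slowly.

```bash
python3 -m jog '0 0 .015 0 0 0 .05; 0 0 .03 0 0 0 .05; 0 0 .042 0 0 0 .05; 0 0 .052 0 0 0 .05; 0 0 .058 0 0 0 .05'; python3 -m jog '0 0 .002 0 0 0 .05;0 0 .004 0 0 0 .05; 0 0 .006 0 0 0 .05; 0 0 .007 0 0 0 .05; 0 0 .007 0 0 0 .05'
```

```text
t: 5.9
eef_pos: [0.5711, -0.2779, 0.0777]
tool_rot: [-0.001, 0.122, 0.993, 0.0]
contact_force: [-0.2, 0.1, -1.7]
gripper_width: 0.705
t: 6.4
eef_pos: [0.5718, -0.2783, 0.0724]
tool_rot: [0.0, 0.122, 0.993, 0.0]
contact_force: [-0.2, -0.1, -2.2]
gripper_width: 0.709
```

```bash
python3 -m jog '0 0 .001 0 0 0 .05;0 0 .002 0 0 0 .05; 0 0 .003 0 0 0 .05; 0 0 .003 0 0 0 .05'; python3 -c "
from h import *
c=eyes.read_camera('side');cv2.imwrite('pics/s5.png',cv2.resize(c['image'][100:260,200:400],None,fx=3.5,fy=3.5)[:,:,::-1])"
```

```text
t: 6.8
eef_pos: [0.572, -0.2784, 0.0697]
tool_rot: [0.0, 0.122, 0.993, -0.0]
contact_force: [-0.2, 1.1, 0.9]
gripper_width: 0.706
```

View pics/s5.png

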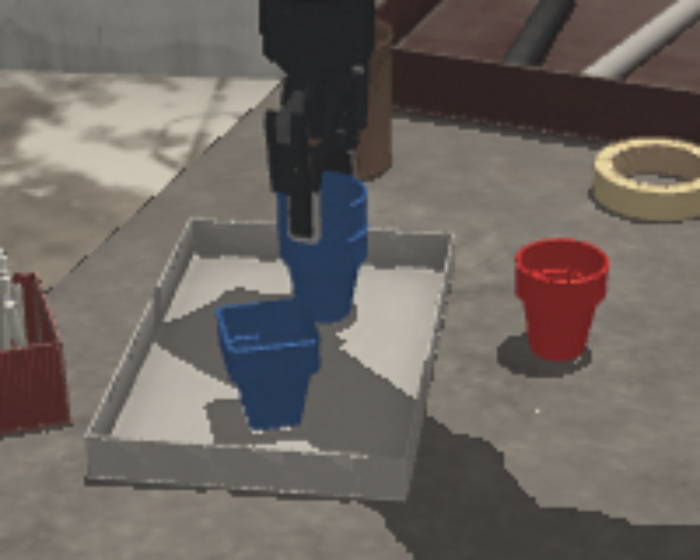

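Force rose by about 3 N, so contact has begun; I press a touch more.

```bash
python3 -m jog '0 0 .001 0 0 0 .05;0 0 .001 0 0 0 .05;0 0 .001 0 0 0 .05'
```

```text
t: 7.15
eef_pos: [0.5722, -0.2785, 0.0696]
tool_rot: [0.001, 0.122, 0.993, 0.0]
contact_force: [-2.2, 2.3, 10.1]
gripper_width: 0.706
```

Firm seat at 10 N. Release and rise.

```bash
python3 -m jog '0 0 -.001 0 0 0 .064;0 0 -.001 0 0 0 .070; 0 0 -.001 0 0 0 .0854;0 0 -.001 0 0 0 .0854;0 0 -.001 0 0 0 .0854'; python3 -m jog '0 0 -.02 0 0 0 .0854;0 0 -.06 0 0 0 .0854; 0 0 -.105 0 0 0 .0854;0 0 -.15 0 0 0 .0854;0 0 -.165 0 0 0 .0854'
python3 look.py w6.png .097; python3 -c "
from h import *
c=eyes.read_camera('side');cv2.imwrite('pics/s6.png',cv2.resize(c['image'][100:260,200:400],None,fx=3.5,fy=3.5)[:,:,::-1])"
```

```text
t: 7.65
eef_pos: [0.5716, -0.2782, 0.0691]
tool_rot: [-0.0, 0.122, 0.993, 0.0]
contact_force: [0.4, 0.2, -0.5]
gripper_width: 1.003
t: 8.15
eef_pos: [0.5735, -0.2798, 0.2394]
tool_rot: [0.004, 0.122, 0.993, -0.001]
contact_force: [0.6, -0.4, 0.0]
gripper_width: 0.994
8.2 [ 0.5739 -0.2797  0.2399] tool x [-0.97   0.242 -0.008] z [ 0.008 -0.003 -1.   ] F [ 0.5 -0.8  0.9] 1.0003592220673405
px [319. 213.] | rect 569.8 -276.0 size 62.8 68.0 ang 47.8 | circ 568.8 -276.9 r 34.7
px [510. 184.] | rect 580.5 -148.0 size 60.5 56.7 ang 17.8 | circ 580.3 -147.6 r 38.4
```

View pics/s6.png

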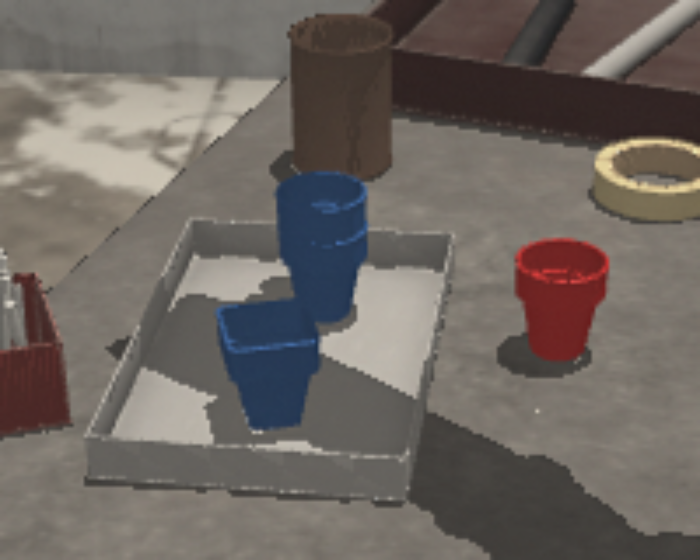

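View pics/w6.png

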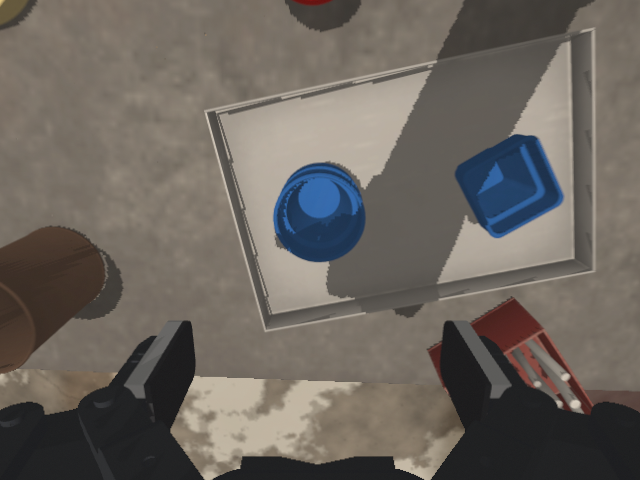

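The round cup is nested upright: the two collars are stacked at crop (322,180–250), and wrist shows concentric rims at (320,210). Next, measuring the square cups.

```bash
cat >> h.py <<'E'
def sqfit(c,b,z,h,a0):
    "line-fit sides of a square (half side h mm) to the contour on the side away from the camera foot"
    X=cast(c,b,z)[:,:2]*1000; m=np.array(cv2.minAreaRect(X.astype(np.float32))[0])
    p=np.r_[m,np.radians(a0)]
    def res(p,S):
        cc,s=np.cos(p[2]),np.sin(p[2]); L=(S-p[:2])@np.array([[cc,-s],[s,cc]])
        return np.abs(L).max(1)-h
    for _ in range(4):
        d=p[:2]-np.asarray(c["position"])[:2]*1000; d/=np.linalg.norm(d)
        S=X[(X-p[:2])@d>0.0*h]
        cc,s=np.cos(p[2]),np.sin(p[2]); L=np.abs((S-p[:2])@np.array([[cc,-s],[s,cc]])); S=S[L.min(1)<.75*h]
        f=least_squares(lambda q:res(q,S),p,loss="soft_l1",f_scale=.5); p=f.x
    return p[0].round(1),p[1].round(1),np.degrees(p[2]).round(1),np.median(abs(f.fun)).round(2),len(S)
E
python3 - <<'E'
from h import *
c=eyes.read_camera("top"); c["image"]=cv2.imread("pics/top0.png")[:,:,::-1].copy()
for b in blobs(c["image"]):
    u=b.mean(0)
    if abs(u[0]-192)<8: print("loose top",sqfit(c,b,.07,29,28))
    if abs(u[0]-409)<8: print("base top",sqfit(c,b,.072,29,18))
c=eyes.read_camera("wrist")
for b in blobs(c["image"],2000):
    if b[:,0].mean()>450: print("base wrist",sqfit(c,b,.072,29,18))
o=status.get_obs();print(o["eef_pos"],rot(o["tool_rot"]).round(3).tolist(),o["q"].round(2))
E
```

```text
loose top (np.float64(489.2), np.float64(306.5), np.float64(29.1), np.float64(0.49), 38)
base top (np.float64(588.8), np.float64(-136.1), np.float64(17.8), np.float64(0.57), 43)
base wrist (np.float64(590.0), np.float64(-136.1), np.float64(17.9), np.float64(0.17), 104)
[ 0.57129204 -0.27776159  0.23328816] [[-0.97, 0.241, -0.001], [0.241, 0.97, 0.001], [0.001, 0.0, -1.0]] [-0.03  0.45  0.53  1.68 -0.25  1.08  1.9 ]
```

Square base: (589.5,−136.1) at 17.9°, wrist and top agree. Loose square: (489.2,306.5) at 29°. I travel over it and turn −43° about the tool z.

```bash
python3 -m jog '.012 .03 0 0 0 0 .0854; .030 .0745 0 0 0 0 .0854; .048 .119 0 0 0 0 .0854; .066 .1635 0 0 0 0 .0854; .084 .208 0 0 0 0 .0854'; python3 -m jog '.018 .0445 0 0 0 0 .0854; .036 .089 0 0 0 0 .0854; .054 .1335 0 0 0 0 .0854; .072 .178 0 0 0 0 .0854; .090 .2225 0 0 0 0 .0854'; python3 -m jog '.018 .0445 0 0 0 -8.5 .0854; .036 .089 0 0 0 -17 .0854; .046 .1165 0 0 0 -25.5 .0854; .046 .1165 0 0 0 -34 .0854; .046 .1165 0 0 0 -42.5 .0854';python3 -m jog '0 0 0 0 0 -.5 .0854; 0 0 0 0 0 -.5 .0854'; python3 look.py w7.png .07
python3 - <<'E'
from h import *
c=eyes.read_camera("wrist")
for b in blobs(c["image"],2000): print(b.mean(0),"loose wrist",sqfit(c,b,.07,29,29))
o=status.get_obs();T=rot(o["tool_rot"]);print("tool y yaw",np.degrees(np.arctan2(T[1,1],T[0,1])))
E
```

```text
t: 8.85
eef_pos: [0.5386, -0.0541, 0.2321]
tool_rot: [-0.002, 0.122, 0.993, -0.0]
contact_force: [0.1, -0.2, -0.4]
gripper_width: 0.997
t: 9.35
eef_pos: [0.5049, 0.1831, 0.2323]
tool_rot: [-0.001, 0.121, 0.993, -0.001]
contact_force: [0.3, -0.4, -0.3]
gripper_width: 1.004
t: 9.85
eef_pos: [0.4884, 0.3067, 0.2315]
tool_rot: [-0.002, -0.251, 0.968, -0.001]
contact_force: [-0.2, -0.8, -0.0]
gripper_width: 0.999
t: 10.05
eef_pos: [0.4896, 0.3051, 0.2327]
tool_rot: [-0.001, -0.249, 0.969, -0.0]
contact_force: [0.2, 1.0, -0.3]
gripper_width: 1.003
10.1 [0.4898 0.3051 0.2331] tool x [-0.876 -0.482  0.002] z [-0.002 -0.001 -1.   ] F [-0.1 -0.8  0.3] 1.001790783881746
px [118. 297.] | rect 623.0 198.1 size 62.6 96.4 ang 82.0 | circ 623.6 201.8 r 48.5
px [326. 215.] | rect 486.9 311.5 size 60.6 58.7 ang 28.9 | circ 487.6 311.7 r 38.8
[118.17164179 297.10820896] loose wrist (np.float64(639.7), np.float64(195.6), np.float64(24.9), np.float64(1.73), 104)
[325.73287671 214.97945205] loose wrist (np.float64(488.1), np.float64(312.4), np.float64(27.6), np.float64(0.14), 113)
tool y yaw 118.83702377831902
```

```bash
sleep .1
```

```text
(no output)
```

View pics/w7.png

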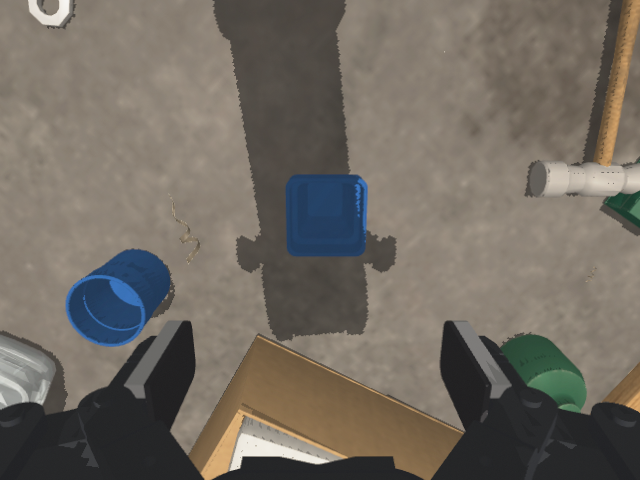

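Wrist: square_loose rim at cols 287–367, rows 175–256, sides parallel to the image axes; the jaw axis is aligned. Wrist and top differ by 5 mm along the jaws, so I take the middle (the jaws have 13 mm margin).

```bash
python3 -m jog '-.001 .004 .045 0 0 0 .0854; -.001 .004 .090 0 0 0 .0854; -.001 .004 .135 0 0 0 .0854; -.001 .004 .170 0 0 0 .0854; -.001 .004 .190 0 0 0 .0854';  python3 look.py w8.png .07
```

```text
t: 10.65
eef_pos: [0.4875, 0.3084, 0.0411]
tool_rot: [-0.002, -0.249, 0.968, -0.001]
contact_force: [0.1, 0.1, 0.3]
gripper_width: 0.995
10.7 [0.4865 0.3077 0.0391] tool x [-0.875 -0.484  0.007] z [-0.006 -0.005 -1.   ] F [-1.2  0.  -1. ] 1.00032274507441
px [324. 353.] | rect 481.7 308.6 size 67.2 57.2 ang 28.7 | circ 484.0 309.8 r 38.9
```

```bash
sleep .1
```

```text
(no output)
```

View pics/w8.png

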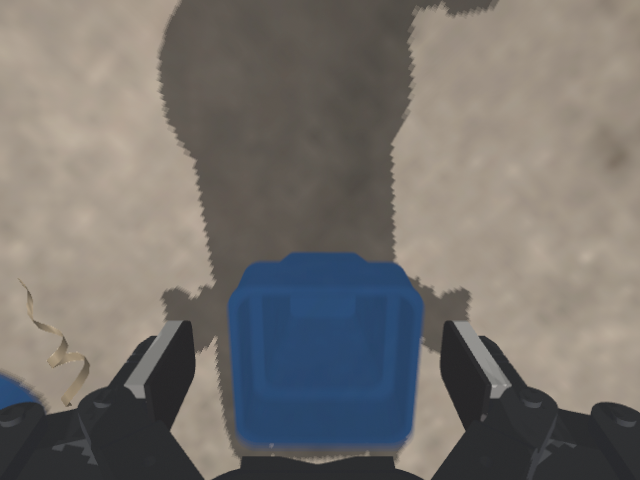

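Cup between the pads, centre at col 326 against 317, so about 2.5 mm more along +y. I nudge and close.

```bash
python3 -m jog '0 .0025 0 0 0 0 .080; 0 .0025 0 0 0 0 .065; 0 .0025 0 0 0 0 .05; 0 .0025 0 0 0 0 .045; 0 .0025 0 0 0 0 .045' 30; python3 -m jog '0 0 0 0 0 0 .045'; python3 look.py w9.png .07
```

```text
t: 11.2
eef_pos: [0.4892, 0.3127, 0.046]
tool_rot: [0.002, -0.25, 0.968, 0.001]
contact_force: [0.1, -0.6, 6.6]
gripper_width: 0.675
t: 11.3
eef_pos: [0.4892, 0.3127, 0.046]
tool_rot: [0.002, -0.25, 0.968, 0.001]
contact_force: [-0.7, 0.2, 6.3]
gripper_width: 0.675
11.35 [0.4892 0.3127 0.046 ] tool x [-0.875 -0.485 -0.003] z [ 0.003  0.002 -1.   ] F [0.5 0.6 7.2] 0.6729363059980231
px [ 13. 409.] | rect 557.2 235.7 size 38.1 13.9 ang 15.3 | circ 559.0 229.2 r 19.0
px [317. 341.] | rect 483.5 310.3 size 68.2 59.0 ang 29.1 | circ 486.0 311.4 r 40.0
```

```bash
sleep .1
```

```text
(no output)
```

View pics/w9.png

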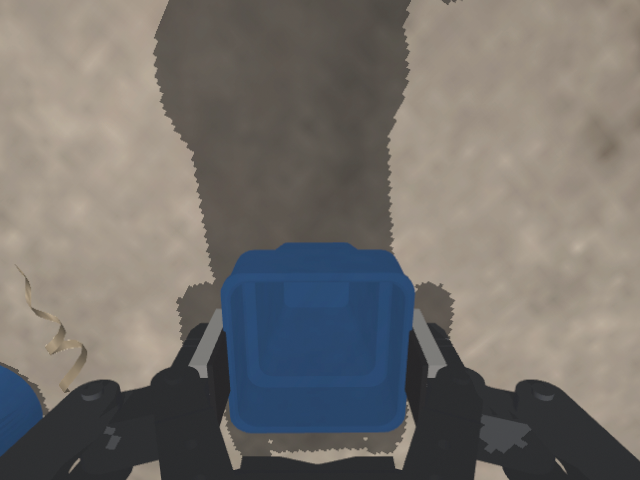

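Gripped. The arm was pushed up 3.5 mm as the pads swung, so underside-to-TCP is about 46 mm. Next: lift, carry, turn +11°.

```bash
python3 -m jog '0 0 -.020 0 0 0 .045; 0 0 -.060 0 0 0 .045; 0 0 -.105 0 0 0 .045; 0 0 -.150 0 0 0 .045; 0 0 -.190 0 0 0 .045'; python3 -m jog '.010 -.030 0 0 0 0 .045; .0245 -.074 0 0 0 0 .045; .039 -.118 0 0 0 0 .045; .0535 -.162 0 0 0 0 .045; .068 -.206 0 0 0 0 .045';  python3 -m jog '.0145 -.044 0 0 0 4 .045; .029 -.088 0 0 0 8 .045; .039 -.117 0 0 0 11 .045; .039 -.117 0 0 0 11 .045; .039 -.117 0 0 0 11 .045'
python3 look.py w10.png .072
python3 - <<'E'
from h import *
c=eyes.read_camera("wrist");o=status.get_obs();im=c["image"]
for b in blobs(im,2000): print(b.mean(0).round(),"base wrist",sqfit(c,b,.072,29,18))
T=rot(o["tool_rot"]);print("tool y yaw",np.degrees(np.arctan2(T[1,1],T[0,1])))
m=bluemask(im)
pts=np.array([[u,np.where(m[350:,u])[0].max()+350] for u in range(255,383,3)],float)
zr=o["eef_pos"][2]+.024
X=(cast(c,pts,zr)-o["eef_pos"])@T*1000
k=np.polyfit(X[:,1],X[:,0],1); print("held back edge tool x at y=0",k[1],"slope deg",np.degrees(np.arctan(k[0])), "-> centre x",k[1]+29)
E
```

```text
t: 11.85
eef_pos: [0.4879, 0.3116, 0.237]
tool_rot: [0.001, -0.25, 0.968, 0.0]
contact_force: [1.2, 0.5, -1.6]
gripper_width: 0.674
t: 12.35
eef_pos: [0.5282, 0.0968, 0.2347]
tool_rot: [0.0, -0.251, 0.968, 0.0]
contact_force: [1.0, 0.9, -1.2]
gripper_width: 0.675
t: 12.85
eef_pos: [0.5508, -0.0229, 0.2344]
tool_rot: [-0.0, -0.156, 0.988, 0.0]
contact_force: [-0.3, 1.8, -2.1]
gripper_width: 0.677
12.9 [ 0.5509 -0.0215  0.2343] tool x [-0.951 -0.31   0.   ] z [-0.     0.001 -1.   ] F [ 0.5  0.5 -2.1] 0.6683491382529867
px [514. 360.] | rect 624.0 172.5 size 100.1 54.0 ang 64.2 | circ 618.2 175.7 r 50.4
px [317. 341.] | rect 654.4 11.4 size 174.9 151.2 ang 18.1 | circ 661.1 12.8 r 102.7
px [159. 216.] | rect 588.2 -132.7 size 60.8 63.8 ang 18.0 | circ 588.6 -131.7 r 41.6
px [ 16. 133.] | rect 562.5 -234.8 size 53.1 32.6 ang 5.3 | circ 563.3 -243.3 r 27.7
[512. 360.] base wrist (np.float64(615.2), np.float64(168.5), np.float64(41.1), np.float64(2.51), 96)
[317. 341.] base wrist (np.float64(780.1), np.float64(29.2), np.float64(-8896.6), np.float64(nan), 0)
[156. 215.] base wrist (np.float64(590.7), np.float64(-135.0), np.float64(17.2), np.float64(0.21), 114)
[ 15. 132.] base wrist (np.float64(566.1), np.float64(-219.4), np.float64(98.3), np.float64(1.04), 119)
tool y yaw 108.16674559902663
held back edge tool x at y=0 -27.248506089801495 slope deg 0.3616199341871209 -> centre x 1.751493910198505
  return _methods._mean(a, axis=axis, dtype=dtype,
  ret = ret.dtype.type(ret / rcount)
```

```bash
sleep .1
```

```text
(no output)
```

View pics/w10.png

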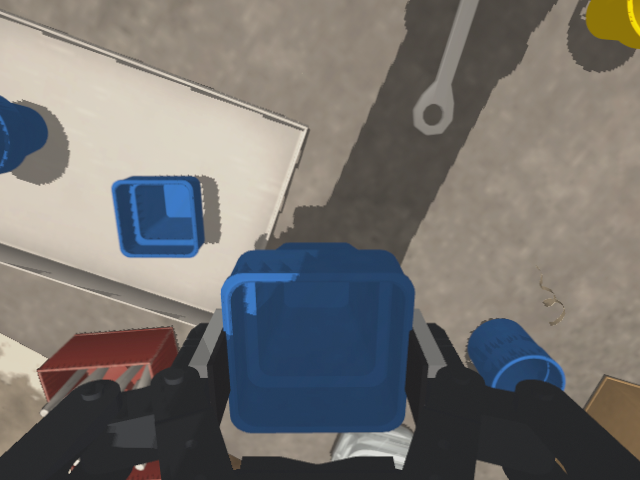

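Base at (158,217): cast (590.5,−135.5), 17.5°; tool yaw 18.2°, held cup +1.7 mm in tool x. Move over it: dx −4, dy −120.

```bash
python3 -m jog '-.001 -.040 0 0 0 0 .045; -.003 -.085 0 0 0 0 .045; -.004 -.120 .02 0 0 0 .045; -.004 -.120 .06 0 0 0 .045; -.004 -.120 .092 0 0 0 .045';  python3 -m jog '0 0 0 0 0 0 .045;0 0 0 0 0 0 .045'
python3 look.py w11.png .072; python3 -c "
from h import *
c=eyes.read_camera('side');cv2.imwrite('pics/s11.png',cv2.resize(c['image'][100:260,200:400],None,fx=3.5,fy=3.5)[:,:,::-1])"
```

```text
t: 13.45
eef_pos: [0.5923, -0.1348, 0.1408]
tool_rot: [0.0, -0.157, 0.988, 0.0]
contact_force: [-0.4, 1.1, -2.4]
gripper_width: 0.668
t: 13.65
eef_pos: [0.5924, -0.1339, 0.1426]
tool_rot: [-0.0, -0.158, 0.987, 0.0]
contact_force: [0.2, -0.1, -0.6]
gripper_width: 0.672
13.7 [ 0.5933 -0.1344  0.1438] tool x [-0.95  -0.311 -0.002] z [ 0.002  0.    -1.   ] F [-0.4  0.  -0.7] 0.6742096739387097
px [316. 320.] | rect 629.5 -121.0 size 148.3 105.7 ang 18.2 | circ 634.1 -120.2 r 81.8
px [ 54. 135.] | rect 575.9 -266.8 size 73.0 68.0 ang 5.5 | circ 577.5 -272.6 r 44.4
```

View pics/s11.png

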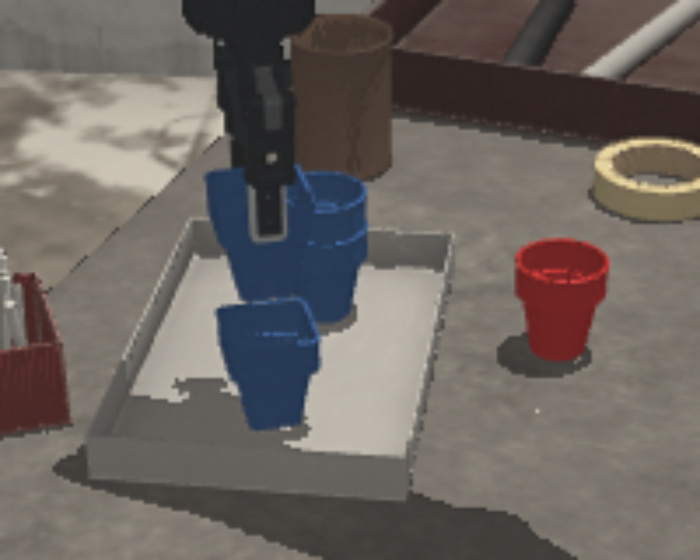

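View pics/w11.png

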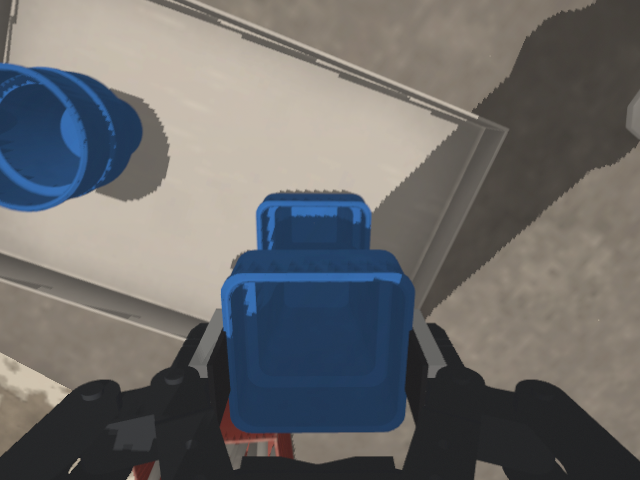

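Base rim at cols 257–371 (centre 314), held cup at 317, sides parallel. Checking the remaining offset numerically.

Run:
```python
from h import *
c=eyes.read_camera("wrist");o=status.get_obs();im=c["image"]
cv2.imwrite("pics/c11.png",cv2.resize(im[180:300,210:430],None,fx=3.6,fy=3.6)[:,:,::-1])
T=rot(o["tool_rot"])
for uv in ((257,230),(371,230),(314,203)):
    print(uv,((cast(c,uv,.072)-o["eef_pos"])@T*1000)[0].round(1))
for uv in ((222,300),(414,300),(317,432),(317,274)):
    print("held",uv,((cast(c,uv,o["eef_pos"][2]+.024)-o["eef_pos"])@T*1000)[0].round(1))
```

```text
(257, 230) [ 15.3 -30.6  72.5]
(371, 230) [15.4 29.  72.4]
(314, 203) [29.8 -0.8 72.4]
held (222, 300) [ 21.9 -28.1 -24. ]
held (414, 300) [ 22.   30.3 -24.1]
held (317, 432) [-27.8   0.9 -23.9]
held (317, 274) [ 30.5   0.8 -24.1]
```

View pics/c11.png

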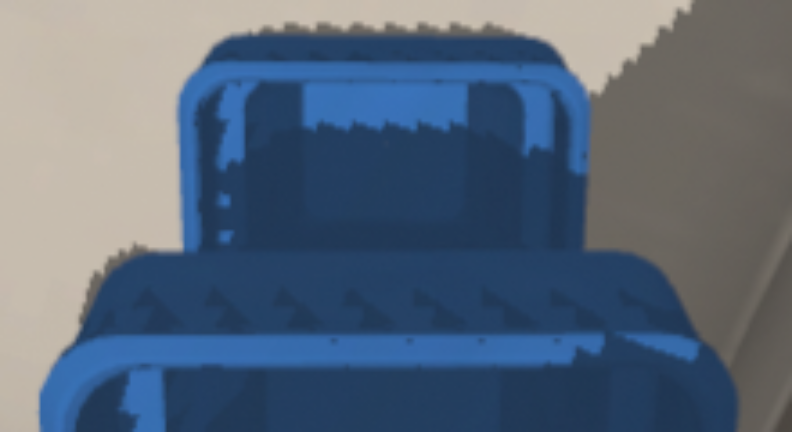

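In the crop the base rim spans cols 260–373 and its far edge is at row 197, so y is aligned and the base lies about 1–2.5 mm further in +x. I correct dx by +1.5 mm and lower.

```bash
python3 -m jog '.0015 0 .015 0 0 0 .045; .0015 0 .03 0 0 0 .045; .0015 0 .042 0 0 0 .045; .0015 0 .052 0 0 0 .045; .0015 0 .058 0 0 0 .045'; python3 -m jog '0 0 .002 0 0 0 .045;0 0 .004 0 0 0 .045; 0 0 .006 0 0 0 .045; 0 0 .006 0 0 0 .045'
```

```text
t: 14.3
eef_pos: [0.59, -0.1357, 0.0826]
tool_rot: [-0.001, -0.157, 0.988, 0.0]
contact_force: [0.1, -0.4, -0.8]
gripper_width: 0.672
t: 14.7
eef_pos: [0.5908, -0.1359, 0.0784]
tool_rot: [0.0, -0.157, 0.988, -0.0]
contact_force: [0.1, 0.3, -2.2]
gripper_width: 0.672
```

```bash
python3 -m jog '0 0 .001 0 0 0 .045;0 0 .002 0 0 0 .045; 0 0 .003 0 0 0 .045; 0 0 .003 0 0 0 .045'; python3 -m jog '0 0 .001 0 0 0 .045;0 0 .002 0 0 0 .045; 0 0 .002 0 0 0 .045'; python3 -c "
from h import *
c=eyes.read_camera('side');cv2.imwrite('pics/s12.png',cv2.resize(c['image'][100:260,200:400],None,fx=3.5,fy=3.5)[:,:,::-1])"
```

```text
t: 15.1
eef_pos: [0.5906, -0.1358, 0.0752]
tool_rot: [-0.0, -0.157, 0.988, 0.0]
contact_force: [-0.2, 0.6, -1.6]
gripper_width: 0.673
t: 15.4
eef_pos: [0.5908, -0.1357, 0.0733]
tool_rot: [0.0, -0.157, 0.988, 0.0]
contact_force: [-1.0, 0.4, -1.0]
gripper_width: 0.672
```

View pics/s12.png

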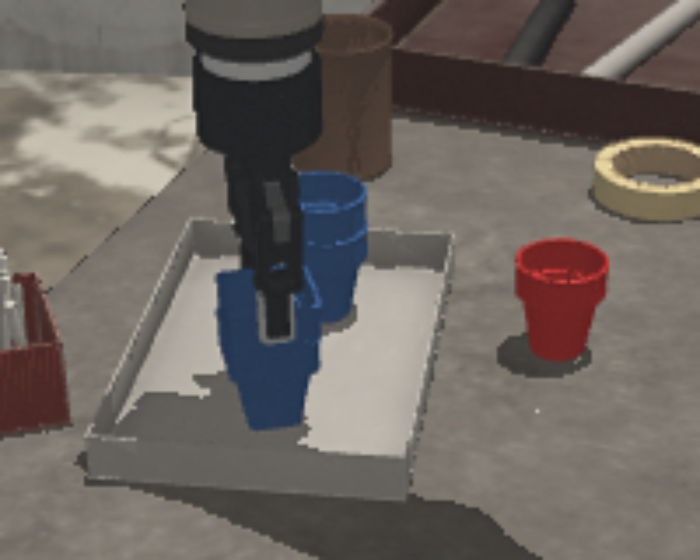

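Going in cleanly with no contact yet; a bit further.

```bash
python3 -m jog '0 0 .001 0 0 0 .045;0 0 .001 0 0 0 .045; 0 0 .001 0 0 0 .045'; python3 -m jog '0 0 .001 0 0 0 .045;0 0 .001 0 0 0 .045'
```

```text
t: 15.75
eef_pos: [0.591, -0.1356, 0.0731]
tool_rot: [0.0, -0.157, 0.988, 0.0]
contact_force: [-2.1, 1.1, 6.5]
gripper_width: 0.671
t: 15.95
eef_pos: [0.5911, -0.1354, 0.073]
tool_rot: [0.0, -0.157, 0.988, 0.001]
contact_force: [-4.8, 2.0, 14.3]
gripper_width: 0.673
```

Contact at TCP z = 0.073, the predicted seat, with 14 N. Release and rise.

```bash
python3 -m jog '0 0 -.002 0 0 0 .060;0 0 -.002 0 0 0 .068; 0 0 -.002 0 0 0 .0854;0 0 -.002 0 0 0 .0854;0 0 -.002 0 0 0 .0854'; python3 -m jog '0 0 -.02 0 0 0 .0854;0 0 -.06 0 0 0 .0854; 0 0 -.105 0 0 0 .0854;0 0 -.15 0 0 0 .0854;0 0 -.165 0 0 0 .0854'
python3 look.py w13.png .097; python3 -c "
from h import *
c=eyes.read_camera('side');cv2.imwrite('pics/s13.png',cv2.resize(c['image'][100:260,200:400],None,fx=3.5,fy=3.5)[:,:,::-1])"
```

```text
t: 16.45
eef_pos: [0.5906, -0.1359, 0.0731]
tool_rot: [-0.0, -0.157, 0.988, 0.0]
contact_force: [0.6, 0.5, 0.0]
gripper_width: 1.002
t: 16.95
eef_pos: [0.5929, -0.1367, 0.2432]
tool_rot: [0.004, -0.156, 0.988, -0.001]
contact_force: [0.5, -1.1, -1.0]
gripper_width: 0.999
17.0 [ 0.5932 -0.1366  0.2437] tool x [-0.951 -0.309 -0.008] z [ 0.008 -0.001 -1.   ] F [-0.5 -0.7  1.4] 1.0061227975287608
px [620. 350.] | rect 629.7 120.0 size 91.2 41.4 ang 31.9 | circ 625.9 126.7 r 47.1
px [320. 212.] | rect 587.1 -136.3 size 63.5 59.0 ang 18.1 | circ 588.4 -135.6 r 39.4
px [130. 122.] | rect 570.1 -271.0 size 61.6 77.8 ang 17.7 | circ 569.1 -271.2 r 39.0
```

View pics/s13.png

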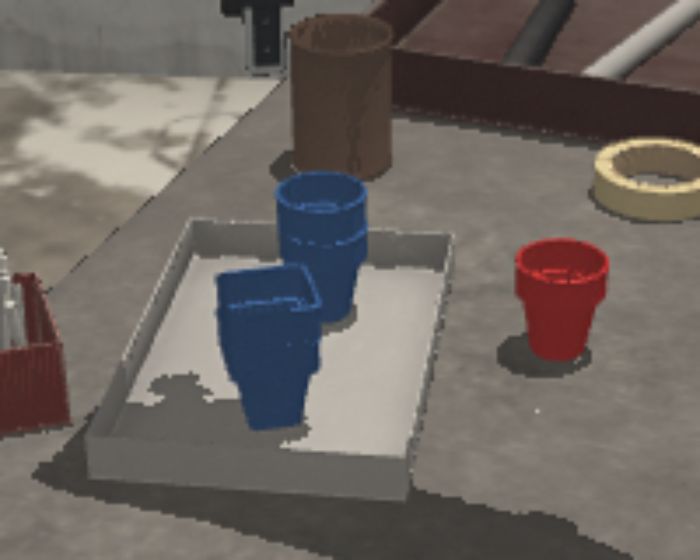

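View pics/w13.png

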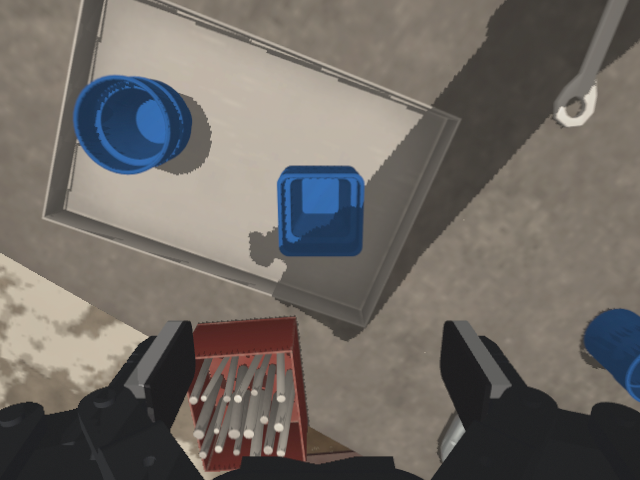

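Run:
```python
from h import *
c=eyes.read_camera("side"); im=c["image"]
for n,p in(("round",(.5715,-.277)),("square",(.590,-.1358))):
    a=proj(c,[[*p,.072],[*p,.097]]); print(n,a.round(1).tolist(),"shift",(a[0]-a[1])[1].round(1))
a=bluemask(cv2.imread("pics/side0.png")[:,:,::-1].copy()); b=bluemask(im)
for n,us in(("round",range(285,300,3)),("square",range(266,286,4))):
    print(n,[int(np.where(b[:240,u])[0].min()-np.where(a[:240,u])[0].min()) if n=="round" else int(np.where(b[176 if 0 else 0:240,u])[0].min()-np.where(a[:240,u])[0].min()) for u in us])
cv2.imwrite("pics/s14.png",cv2.resize(im[140:230,250:320],None,fx=6,fy=6,interpolation=cv2.INTER_CUBIC)[:,:,::-1])
```

```text
round [[291.9, 164.5], [291.7, 155.1]] shift 9.4
square [[276.5, 193.0], [276.1, 183.0]] shift 9.9
round [-10, -10, -10, -10, -9]
square [-10, -10, -10, -10, -10]
```

View pics/s14.png

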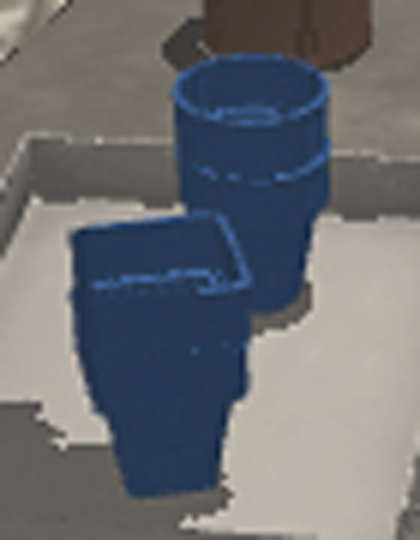

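Both rims rose 10 px (25 mm predicts 9.4 and 9.9 px). Both stacks stand upright with the collars stacked and the gripper clear. Handing in.

```bash
python3 -c "
from station import workorder
print(workorder.hand_in())"
```

```text
the job is handed in; nothing more can be done
None
```

I nested the round tapered cup first, then the square cup, each in its like in the tray, and handed the job in at about 17 s of the 54 s allowed. I set each cup down slowly until it made contact, pressed it home with 10 N (round) and 14 N (square), then let go and raised the gripper clear.

- **Seating:** in the side view both rims rose 10 px, against 9.4 px (round) and 9.9 px (square) expected for a 25 mm rise. Both stacks stand upright on the tray floor.
- **Left alone:** I never reached for the straight-sided, yellow or red cups. I didn't re-measure their positions at the end.
- **Disagreements:** the top and wrist cameras differed by about 5 mm on where the two loose cups stood. I took the middle for both grasps, and for the square cup added a small correction from a close wrist view. The jaws also pushed the arm up about 3.5 mm while closing on the square cup; I allowed for that, and the cup seated at the height I expected.

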